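Slide a disc blank into its nest by feel

ROBOT

A 6-joint arm with a two-finger parallel gripper is mounted at the origin on a cart in front of the work surface, level with it; the furniture and walls round the work are solid. World frame = base frame: x ahead of the robot, y to its left, z up, the work surface at z = 0. Lengths are in m, angles in rad, forces in N, time in s.
With the tool pointing down it reaches from about 0.35 to 0.725 m from the base axis. Payload 6 kg.
Tool frame: the origin (TCP) lies at the very end of the fingers, on their centre line; the grasp point (between the pads) lies 19 mm behind it; z points along the fingers, x is the direction in which the jaws open and shut, and the axes are right-handed (so a half turn about z gives the same grasp; the last joint's range is limited). The gripper opens to 85 mm and grips with 20 to 120 N. Pads are 22 mm wide; open, the fingers measure 114 mm over their backs; the gripper's body (76 mm by 85 mm) begins 54 mm behind the grasp point. The pads swing forward as they close: fully open they stand 13 mm farther back than shut.
Start: joints at [-0.84, 0.04, 0.085, 0, -1.615, -0.334], TCP at [0.232, -0.553, 0.231] pointing down, gripper open.
Joint ranges: [-2.56, 2.56], [-1.29, 2.01], [-1.08, 1.49], [-3.29, 1.98], [-2.81, -0.18], [-2.99, 2.99]. Speed limits (rad/s): [2.57, 2.57, 3.01, 3.14, 3.14, 3.14].

INTERFACE

Orientations are given as [roll, pitch, yaw] about the fixed x, y, z axes, in that order (R = Rz(yaw) Ry(pitch) Rx(roll)).
In Python, from bench import sense, grab_frame, calibration, sign_off gives the robot as it stands.
- The arm moves only by the tool drive_tool, never from a script. Its argument "targets" is a list that holds one entry, the list of rows, each a list of 7 numbers: the shift along the tool's x, y, z in cm, then the turn, a rotation vector about the tool's x, y, z in degrees, then the opening, from 0 (shut) to 1 (fully open). A call has 1 to 5 rows; each row shifts and turns the pose as measured when the row begins, along the tool's axes as they then stand; what a row does not reach is not made up. A row lasts 1/10 s, in which the tool goes at most 50 mm and 8.59 degrees, less where a joint would pass 70% of its speed; a pose out of reach is approached as far as the arm can. A call is refused whole if a number of a shift passes 5 or a number of a turn 8.59, either way. A call with a gripper value outside its range is refused whole. The fingers move at their own pace and stop on an object; "squeeze" is the grip in N (left out, the last holds). Time passes only in rows, so rows that do not move let the fingers close. It gives the time, the measured TCP pose, the force and the opening at its end, in the units of the state.
- sense(): the state, without advancing time (a new reading comes with each control period).
- grab_frame(name): name is "scene" or "top"; returns the picture (384x512x3 uint8, red, green, blue); there is no depth.
- calibration(name): a dict with "K" (3x3 intrinsics, pixels), "view" (4x4, takes a point from world to camera coordinates). Camera axes: x right, y down, z forward; pixel columns grow to the right and rows downward; lengths in m; the calibration is good to about 2 mm. A picture is of the moment at which its call begins. calibration takes no time and is no camera call.
- sign_off(): hands the job in, once; it reports no verdict.
The state is a dict: "clock": time; "qpos": joint angles; "qvel": joint speeds; "effort": joint torques, N m; "tcp_pos": TCP position; "ee_rot": TCP orientation; "force": force on the tool from outside, world axes, zero at the start; "moment": the same for the moment, N m; "width": finger opening in m.
Only numpy, scipy, OpenCV 4.12 (cv2) and the standard library are available. Lean on these libraries where they do the work, as an engineer would, in place of code of your own. Each camera call takes 0.05 s, during which the arm holds its last target.

TASK

Pick up the brass disc blank from the bench and lay it flat on the bare end of the steel nest plate. Then slide it along the plate, not lowering it in from above and without pressing or pushing hard, feeling for the shallow round pocket until the disc drops in and sits flat on its floor. Let go of it there and leave the other things on the bench where they stand.

Things in the scene. Friction and masses are not known exactly. Their poses are not given: they have to be found in the camera images.
- disc_center (a point): Centre (half-way up) of the plain brass disc blank: solid, 44 mm in diameter, 12 mm thick, edges slightly broken, 0.12 to 0.20 kg. It lies flat on the bench, left or right of the board; grasp it across its diameter. z is its axis, up. Its centre is 30 mm above the bench when it lies on the plate, 25 mm when seated in the pocket (it then stands 7 mm proud of the plate).
- board: Light wooden base board fixed on the bench, 130 (x) x 220 (y) x 12 mm; origin at the centre of its underside, z up. On it, parallel to it, is fixed a steel nest plate 100 (x) x 180 (y) x 12 mm, its top 24 mm above the bench, with flat screw heads at the corners. The plate was screwed on by eye: its centre is up to 12 mm off the board's centre along board x and along board y, measured nowhere.
- pocket_area (a point): Nominal place of the plate's one round pocket: board x = 0, y = +45 mm, at the plate's top. The true pocket centre is up to 12 mm off it along board x and board y. Pocket: 46 mm in diameter, 5 mm deep, small chamfer; the rest of the top is flat. Left loose, the disc tips in by its own weight when within about 5 mm of the pocket's centre; the wall then stops it sideways.
- bare_end (a point): Point fixed to the board at board x = 0, y = -50 mm, at the height of the plate's top: over the bare, flat end of the plate, where the disc can be laid down (at least 5 mm of plate all round it).
- loupe: Black loupe, a cylinder 33 mm in diameter and 31 mm high, standing on the bench on the side of the board where the disc is not; origin at the centre of its underside. To be left alone.
- copper_spool: Spool of copper wire 48 mm in diameter, 30 mm high, on the bench behind the left of the board; origin at the centre of its underside. To be left alone.
- eraser_block: Grey block 24 x 52 x 13 mm lying on the bench behind the right end of the board; origin at the centre of its underside. To be left alone.
- flat_tin: Round tin 65 mm in diameter, 24 mm high, at the back left; origin at the centre of its underside. To be left alone.

How it is judged:
By the outcome, as a careful person would: the job done as asked, in the order asked, and still so for the second after the job is handed in, with the robot touching nothing.
It also fails if it takes over 72 s, if anything falls off the work surface, if the arm or the gripper's body presses on something with over 40 N, if the wrist force passes 120 N, or if a joint passes its speed limit or range.

## Working session

There is one attempt and no reset: what is moved stays moved. The work goes in short steps, Python scripts to look and compute and a tool call to move; the robot and the scene stay as the last step left them, time stands still between calls to the robot, and variables do not carry over. Pictures are saved under pics/ and viewed, and the job is handed in when it is done.

Besides the shell and the picture viewer there is one more tool, called after "Call:" as a command line: name --argument value ..., lists and objects as JSON in quotes. drive_tool: Moves the arm, as the interface text tells. Its arguments: {"type":"object","properties":{"targets":{"type":"array","items":{"type":"array","items":{"type":"array","items":{"type":"number"}}}},"squeeze":{"type":"number"}},"required":["targets"]}

```bash
mkdir -p pics
python3 - <<'E'
from bench import *
import cv2
s=sense()
for k in s: print(k,s[k])
for n in("scene","top"):
    cv2.imwrite(f"pics/{n}0.png",grab_frame(n)[:,:,::-1])
    c=calibration(n);print(n,c["K"],c["view"])
E
```

```text
clock 0.0
qpos [-8.40323139e-01  4.07934638e-02  8.38472804e-02 -4.79140250e-04
 -1.61553636e+00 -3.33684687e-01]
qvel [ 0.00019007  0.00116459  0.00010707 -0.0007191   0.00143194 -0.00156539]
effort [-1.76899215e-03 -3.68205500e+01  3.47415698e+01  6.93256438e+00
 -5.46044364e-03 -2.56878883e-05]
tcp_pos [ 0.2318184  -0.55304809  0.23030632]
ee_rot [-3.14149267e+00 -1.74998618e-03  1.96760577e+00]
force [ 0.03804758 -0.36870706 -1.02569541]
moment [ 0.00640052  0.02002362 -0.0220394 ]
width 0.08509693023281917
scene [[351.09120457   0.         252.68450535]
 [  0.         351.09120457 192.02352742]
 [  0.           0.           1.        ]] [[-0.39620929 -0.91812602 -0.00792562  0.2594352 ]
 [-0.80755413  0.35257441 -0.47280822  0.48901591]
 [ 0.4368919  -0.18093064 -0.88112971  0.82497549]
 [ 0.          0.          0.          1.        ]]
top [[440.33219959   0.         253.88149218]
 [  0.         440.33219959 187.80121137]
 [  0.           0.           1.        ]] [[-5.19887713e-03 -9.99562803e-01  2.91062495e-02  8.01500991e-05]
 [-9.87145831e-01  4.80458598e-04 -1.59821393e-01  6.02645144e-01]
 [ 1.59737535e-01 -2.95630046e-02 -9.86716752e-01  1.08769351e+00]
 [ 0.00000000e+00  0.00000000e+00  0.00000000e+00  1.00000000e+00]]
```

View pics/scene0.png

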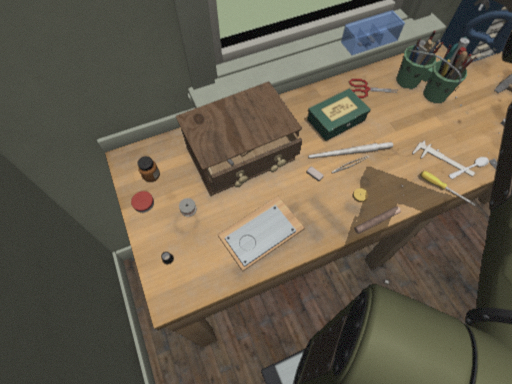

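View pics/top0.png

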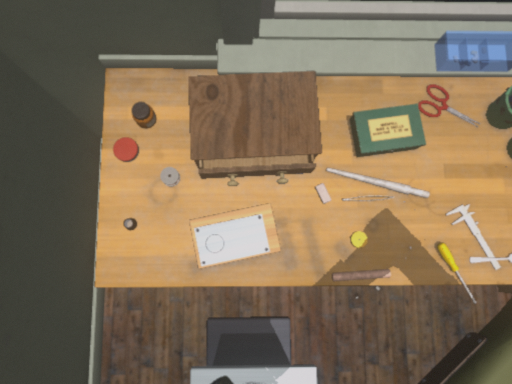

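The top view shows the yellow disc at about (359,239), right of the board. The board is at about (235,236), with the pocket ring at (215,243). The loupe is at (130,224), spool at (170,177), tin at (125,149) and eraser at (323,193).

```bash
cat > h.py <<'E'
import numpy as np,cv2
from bench import *
def ray(n,uv,z):
    c=calibration(n);K=np.array(c["K"]);V=np.array(c["view"]);R=V[:3,:3];t=V[:3,3]
    o=-R.T@t; d=R.T@np.linalg.inv(K)@np.array([uv[0],uv[1],1.]); return o+d*(z-o[2])/d[2]
def proj(n,p):
    c=calibration(n);K=np.array(c["K"]);V=np.array(c["view"]);q=K@(V[:3,:3]@np.array(p)+V[:3,3]);return q[:2]/q[2]
def big(contours): return max(contours,key=cv2.contourArea)
def find(img,lo,hi,win):
    x0,y0,x1,y1=win
    hsv=cv2.cvtColor(img,cv2.COLOR_RGB2HSV); m=cv2.inRange(hsv,lo,hi)
    w=np.zeros_like(m);w[y0:y1,x0:x1]=255
    m&=w
    c,_=cv2.findContours(m,cv2.RETR_EXTERNAL,cv2.CHAIN_APPROX_NONE); return big(c),m
E
python3 - <<'E'
from h import *
for n,w in(("top",(180,195,290,275)),("scene",(205,195,315,275))):
    im=cv2.imread(f"pics/{n}0.png")
    x0,y0,x1,y1=w
    cv2.imwrite(f"pics/{n}0_board.png",cv2.resize(im[y0:y1,x0:x1],None,fx=7,fy=7,interpolation=cv2.INTER_CUBIC))
im=cv2.imread("pics/top0.png")
hsv=cv2.cvtColor(im,cv2.COLOR_BGR2HSV)
print(hsv[239,359],hsv[240,240],hsv[216,250],hsv[270,150],hsv[230,366],hsv[246,352])
s=cv2.cvtColor(cv2.imread("pics/scene0.png"),cv2.COLOR_BGR2HSV);print(s[196,360],s[235,270],s[190,345])
a=im[222:258,340:380];b=cv2.imread("pics/scene0.png")[178:214,340:380]
cv2.imwrite("pics/disc0.png",cv2.resize(np.hstack([a,b]),None,fx=9,fy=9,interpolation=cv2.INTER_CUBIC))
E
```

```text
[ 26 127 189] [110   4 218] [ 18  24 215] [ 17 124 196] [ 17 122 132] [ 16 121 185]
[ 22 124 201] [100   8 192] [ 17 101 190]
```

View pics/top0_board.png

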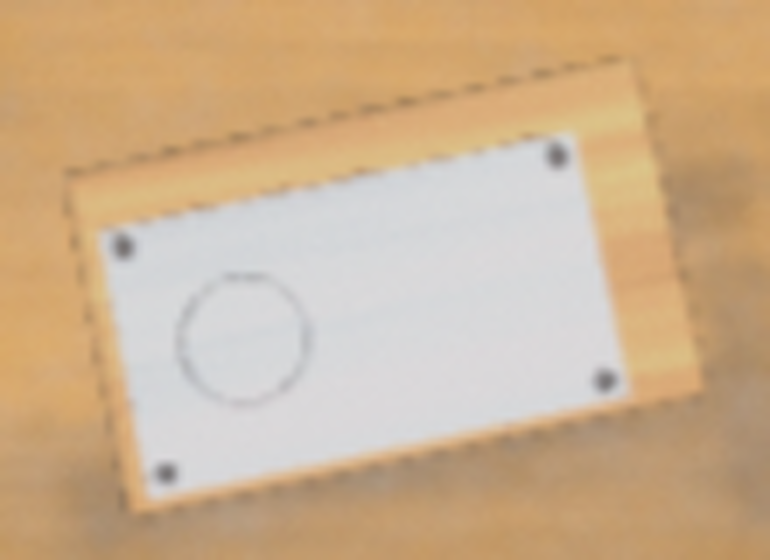

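View pics/scene0_board.png

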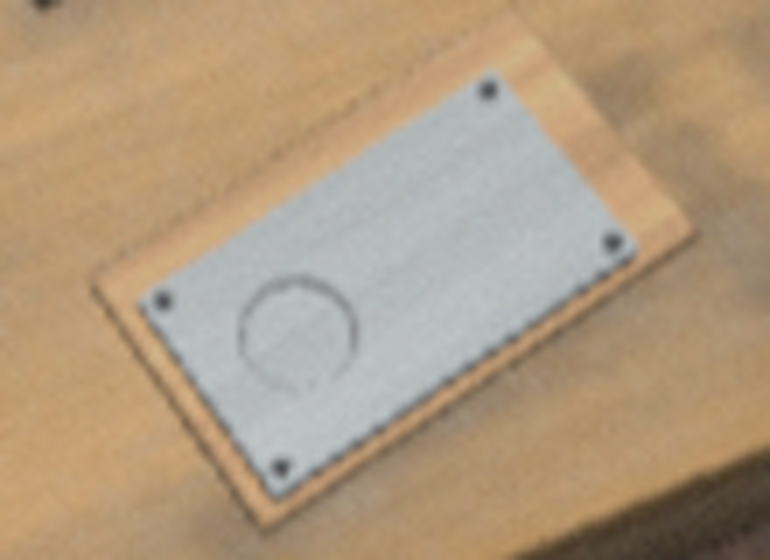

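View pics/disc0.png

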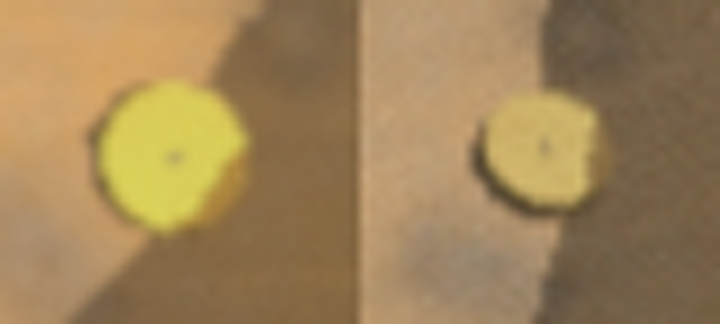

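Ring and board edges are clear. In the top crop the ring centre is at (245,339); in the scene crop it is at (298,335). The disc's centre mark is visible in both views. Next I'll turn these into positions.

Run:
```python
from h import *
T=lambda p:(180+p[0]/7-.5,195+p[1]/7-.5)
S=lambda p:(205+p[0]/7-.5,195+p[1]/7-.5)
np.set_printoptions(precision=4,suppress=True)
bt=[ray("top",T(p),.012)[:2] for p in[(68,173),(632,60),(703,388),(130,512)]]
pt=[ray("top",T(p),.024)[:2] for p in[(100,230),(577,132),(630,400),(148,500)]]
ps=[ray("scene",S(p),.024)[:2] for p in[(138,300),(500,70),(636,258),(278,497)]]
bs=[ray("scene",S(p),.012)[:2] for p in[(92,278),(515,8),(695,232),(265,528)]]
for n,c in(("board top",bt),("board scene",bs),("plate top",pt),("plate scene",ps)):
    c=np.array(c);y=(c[0]+c[3]-c[1]-c[2]);x=(c[0]+c[1]-c[2]-c[3])
    print(n,c.mean(0),"yaw",np.degrees(np.arctan2(-y[0],y[1])),np.degrees(np.arctan2(x[1],x[0])),"len",np.linalg.norm(y)/2,np.linalg.norm(x)/2)
print("pocket",ray("top",T((245,339)),.024),ray("scene",S((298,335)),.024))
print("disc",ray("top",(358.67,238.9),.012),ray("scene",(360.05,193.8),.012))
# other things
for n,uv in(("loupe",(130,224)),("spool",(170,177)),("eraser",(323,193))): print(n,ray("top",uv,.02))
```

```text
board top [0.4843 0.0488] yaw 11.534813964334559 11.423614712732984 len 0.21652057318311163 0.12667598655429863
board scene [0.4807 0.0488] yaw 11.685844112637518 11.08466827195194 len 0.21674471152412542 0.12710243139614624
plate top [0.4716 0.0559] yaw 11.401640671145017 10.837030239189733 len 0.18024036149468434 0.10057000266000546
plate scene [0.4684 0.0566] yaw 11.123170483354983 10.106417129017064 len 0.1785150609985835 0.10004398591480515
pocket [0.4627 0.0999 0.024 ] [0.4604 0.1009 0.024 ]
disc [ 0.4721 -0.2781  0.012 ] [ 0.4708 -0.2772  0.012 ]
loupe [0.5124 0.319  0.02  ]
spool [0.6363 0.219  0.02  ]
eraser [ 0.5932 -0.1859  0.02  ]
```

Pocket, board and disc agree to about 2–3 mm across the two views. The plan is:

- Grip the disc with the jaws along the slide direction (yaw 107°) and lay it on bare_end.
- Loosen the fingers into a loose cage around the disc.
- Slide it gently along the plate with the trailing finger until it drops.

```bash
cat >> h.py <<'E'
from scipy.spatial.transform import Rotation as Ro
DISC=(.4715,-.2777); BARE=(.4924,-.0002); POCK=(.4615,.1004); YAW=107.1
def to(x,y,z,yaw=YAW):
    s=sense();R=Ro.from_euler('xyz',s["ee_rot"]);d=R.inv().apply(np.array([x,y,z])-s["tcp_pos"])*100
    T=Ro.from_euler('xyz',[np.pi,0,np.radians(yaw)]);r=np.degrees((R.inv()*T).as_rotvec())
    print("t",round(s["clock"],2),"tcp",np.round(s["tcp_pos"],4),"w",round(s["width"],4),"F",np.round(s["force"],1),"| shift cm",np.round(d,2),"turn",np.round(r,2))
E
python3 -c "
from h import *
to(*DISC,.08)"
```

```text
t 0.1 tcp [ 0.2319 -0.5531  0.2304] w 0.0851 F [ 0.   0.2 -0.3] | shift cm [16.11 32.75 15.06] turn [-0.01 -0.09  5.64]
```

Call:
drive_tool --targets '[[[2, 4, 1.5, 0, 0, 1.2, 1], [2, 4, 1.5, 0, 0, 1.2, 1], [2, 4, 1.5, 0, 0, 1.2, 1], [2, 4, 1.5, 0, 0, 1, 1], [2, 4, 1.5, 0, 0, 1, 1]]]'

```text
clock: 0.6
tcp_pos: [0.3856, -0.3884, 0.1523]
ee_rot: [-3.14, -0.001, 1.856]
force: [0.5, -0.1, 1.1]
width: 0.0859
```

```bash
python3 -c "
from h import *
to(*DISC,.08)"
```

```text
t 0.6 tcp [ 0.3856 -0.3884  0.1523] w 0.0859 F [ 0.5 -0.1  1.1] | shift cm [ 8.2  11.37  7.23] turn [-0.06 -0.07 -0.76]
```

Call:
drive_tool --targets '[[[2.5, 3.5, 2, 0, 0, 0, 1], [2.5, 3.5, 2, 0, 0, 0, 1], [2, 3, 2, 0, 0, 0, 1], [1, 1, 1, 0, 0, -0.5, 1], [0, 0, 0, 0, 0, 0, 1]]]'

```text
clock: 1.1
tcp_pos: [0.472, -0.2703, 0.0749]
ee_rot: [-3.136, -0.006, 1.87]
force: [-0.6, -0.6, 0.1]
width: 0.0854
```

```bash
python3 -c "
from h import *
to(*DISC,.004)
cv2.imwrite('pics/s1.png',cv2.resize(grab_frame('scene')[150:250,300:420,::-1],None,fx=6,fy=6))"
```

```text
t 1.1 tcp [ 0.472  -0.2703  0.0749] w 0.0854 F [-0.6 -0.6  0.1] | shift cm [-0.73 -0.22  7.09] turn [-0.31 -0.34  0.07]
```

View pics/s1.png

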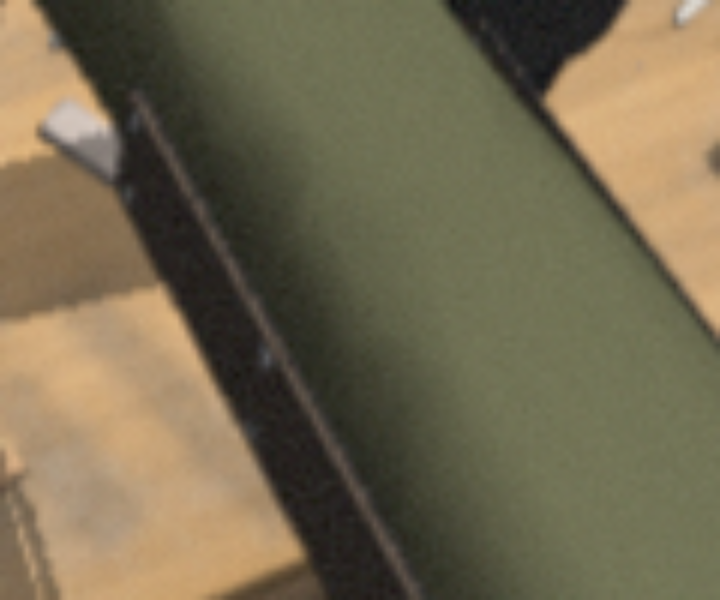

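The arm hides the disc at this point. I'll correct x/y and then lower.

Call:
drive_tool --targets '[[[-0.7, -0.2, 2, -0.3, -0.3, 0, 1], [0, 0, 2, 0, 0, 0, 1], [0, 0, 1.5, 0, 0, 0, 0.8], [0, 0, 0, 0, 0, 0, 0.8]]]'

```text
clock: 1.55
tcp_pos: [0.4718, -0.2818, 0.022]
ee_rot: [3.138, 0.003, 1.867]
force: [-1.4, -0.2, 0.1]
width: 0.0687
```

```bash
python3 -c "
from h import *
to(*DISC,.003)"
```

```text
t 1.55 tcp [ 0.4718 -0.2818  0.022 ] w 0.0687 F [-1.4 -0.2  0.1] | shift cm [0.41 0.08 1.9 ] turn [ 0.2   0.17 -0.14]
```

Call:
drive_tool --targets '[[[0.4, 0.1, 0.8, 0.2, 0.2, 0, 0.8], [0, 0, 0.6, 0, 0, 0, 0.8], [0, 0, 0, 0, 0, 0, 0.8], [0, 0, 0, 0, 0, 0, 0.8]]]'

```text
clock: 1.95
tcp_pos: [0.4725, -0.2794, 0.0104]
ee_rot: [3.139, 0.002, 1.865]
force: [0.6, -0.5, -0.5]
width: 0.0685
```

```bash
python3 -c "
from h import *
to(*DISC,.002)"
```

```text
t 1.95 tcp [ 0.4725 -0.2794  0.0104] w 0.0685 F [ 0.6 -0.5 -0.5] | shift cm [ 0.19 -0.04  0.84] turn [ 0.16  0.12 -0.24]
```

Call:
drive_tool --targets '[[[0.2, 0, 0.5, 0.1, 0.1, 0, 0.75], [0, 0, 0.3, 0, 0, 0, 0.75], [0, 0, 0, 0, 0, 0, 0.65], [0, 0, 0, 0, 0, 0, 0.65]]]'

```text
clock: 2.35
tcp_pos: [0.4726, -0.2774, 0.0028]
ee_rot: [3.139, 0.001, 1.865]
force: [0.0, -0.7, 0.5]
width: 0.0556
```

```bash
python3 -c "
from h import *
to(*DISC,.002)"
```

```text
t 2.35 tcp [ 0.4726 -0.2774  0.0028] w 0.0556 F [ 0.  -0.7  0.5] | shift cm [ 0.01 -0.11  0.08] turn [ 0.13  0.07 -0.22]
```

Call:
drive_tool --targets '[[[0, 0, 0, 0, 0, 0, 0.5], [0, 0, 0, 0, 0, 0, 0.4], [0, 0, 0, 0, 0, 0, 0.4], [0, 0, 0, 0, 0, 0, 0.4], [0, 0, 0, 0, 0, 0, 0.4]]]' --squeeze 30

```text
clock: 2.85
tcp_pos: [0.4728, -0.2776, 0.0033]
ee_rot: [3.139, 0.002, 1.866]
force: [0.0, -0.9, 1.0]
width: 0.0419
```

Call:
drive_tool --targets '[[[0, 0, -1, 0, 0, 0, 0.4], [0, 0, -2, 0, 0, 0, 0.4], [0, 0, -3, 0, 0, 0, 0.4], [0, 0, 0, 0, 0, 0, 0.4]]]'

```text
clock: 3.25
tcp_pos: [0.4714, -0.2772, 0.0652]
ee_rot: [-3.141, -0.0, 1.865]
force: [-0.1, 0.1, -1.4]
width: 0.0422
```

```bash
python3 -c "
from h import *
to(*BARE,.06)
a=grab_frame('top')[190:290,300:430,::-1]
cv2.imwrite('pics/t2.png',cv2.resize(a,None,fx=6,fy=6))"
```

```text
t 3.25 tcp [ 0.4714 -0.2772  0.0652] w 0.0422 F [-0.1  0.1 -1.4] | shift cm [25.9  10.05  0.52] turn [-0.02 -0.01 -0.23]
```

View pics/t2.png

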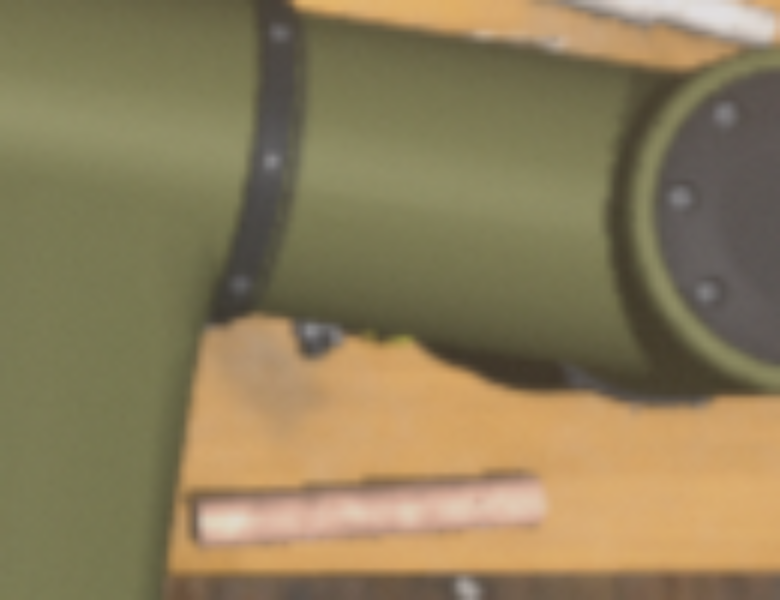

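Wrist force changed by about −1.4 N and the opening is 42 mm. A sliver of yellow shows at (390,338) between the fingers, so the disc is held. Carrying it to bare_end.

Call:
drive_tool --targets '[[[4, 1.5, 0, 0, 0, 0, 0.4], [4.5, 1.8, 0, 0, 0, 0, 0.4], [4.5, 1.8, 0, 0, 0, 0, 0.4], [4, 1.6, 0, 0, 0, 0, 0.4], [3, 1, 0, 0, 0, 0, 0.4]]]'

```text
clock: 3.8
tcp_pos: [0.4836, -0.0591, 0.0593]
ee_rot: [-3.134, -0.006, 1.855]
force: [1.0, 0.2, -1.3]
width: 0.0424
```

```bash
python3 -c "
from h import *
to(*BARE,.05)"
```

```text
t 3.8 tcp [ 0.4836 -0.0591  0.0593] w 0.0424 F [ 1.   0.2 -1.3] | shift cm [5.4  2.5  0.95] turn [-0.43 -0.37 -0.83]
```

Call:
drive_tool --targets '[[[2, 1.2, 0, -0.4, -0.4, -0.8, 0.4], [1, 0.8, 0, 0, 0, 0, 0.4], [0, 0, 0, 0, 0, 0, 0.4], [0, 0, 0, 0, 0, 0, 0.4]]]'

```text
clock: 4.2
tcp_pos: [0.4926, -0.0197, 0.0568]
ee_rot: [-3.137, -0.001, 1.874]
force: [0.5, -0.8, -1.8]
width: 0.0425
```

```bash
python3 -c "
from h import *
to(*BARE,.04)"
```

```text
t 4.2 tcp [ 0.4926 -0.0197  0.0568] w 0.0425 F [ 0.5 -0.8 -1.8] | shift cm [1.87 0.57 1.68] turn [-0.26 -0.07  0.3 ]
```

Call:
drive_tool --targets '[[[1, 0.3, 0.7, -0.2, 0, 0.2, 0.4], [0.7, 0.3, 0.5, 0, 0, 0, 0.4], [0, 0, 0, 0, 0, 0, 0.4], [0, 0, 0, 0, 0, 0, 0.4]]]'

```text
clock: 4.6
tcp_pos: [0.4924, -0.0028, 0.0425]
ee_rot: [-3.138, -0.001, 1.866]
force: [-0.5, -1.5, -1.5]
width: 0.0419
```

```bash
python3 -c "
from h import *
to(*BARE,.028)
a=grab_frame('scene')[170:290,190:340,::-1]
cv2.imwrite('pics/s3.png',cv2.resize(a,None,fx=5,fy=5,interpolation=2))"
```

```text
t 4.6 tcp [ 0.4924 -0.0028  0.0425] w 0.0419 F [-0.5 -1.5 -1.5] | shift cm [0.25 0.08 1.45] turn [-0.18 -0.08 -0.17]
```

View pics/s3.png

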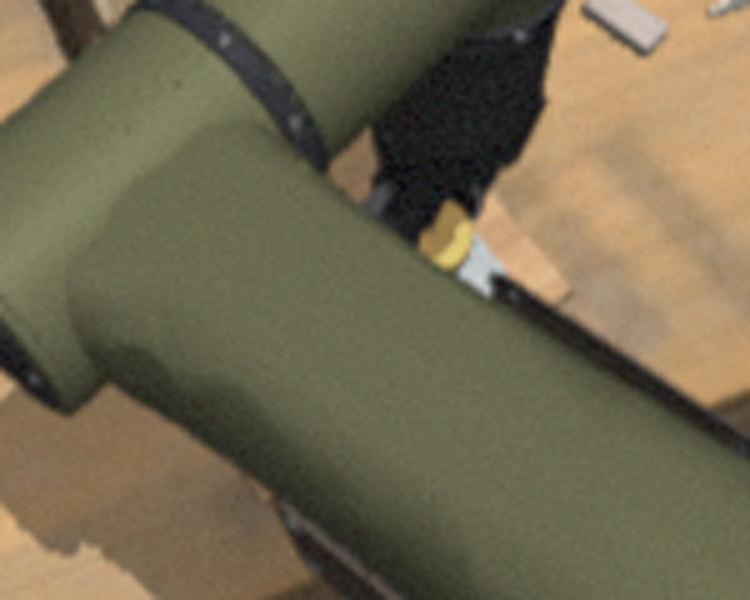

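The scene view shows the disc's edge at about (447,240), held above the plate. I'll lower it gently until the force shows contact.

Call:
drive_tool --targets '[[[0.2, 0, 0.7, -0.1, 0, 0, 0.4], [0, 0, 0.3, 0, 0, 0, 0.4], [0, 0, 0.1, 0, 0, 0, 0.4], [0, 0, 0, 0, 0, 0, 0.4]]]'

```text
clock: 5.05
tcp_pos: [0.4917, -0.0013, 0.0306]
ee_rot: [-3.14, -0.001, 1.865]
force: [-0.4, -0.5, -2.2]
width: 0.0421
```

Call:
drive_tool --targets '[[[0, 0, 0.15, 0, 0, 0, 0.4], [0, 0, 0.1, 0, 0, 0, 0.4], [0, 0, 0, 0, 0, 0, 0.4]]]'

```text
clock: 5.35
tcp_pos: [0.4919, -0.0013, 0.0282]
ee_rot: [-3.141, -0.001, 1.865]
force: [0.2, 0.4, -1.4]
width: 0.0421
```

Call:
drive_tool --targets '[[[0, 0, 0.1, 0, 0, 0, 0.4], [0, 0, 0, 0, 0, 0, 0.4]]]'

```text
clock: 5.55
tcp_pos: [0.4921, -0.0013, 0.0274]
ee_rot: [-3.141, -0.001, 1.865]
force: [0.6, -0.0, -1.1]
width: 0.0422
```

Call:
drive_tool --targets '[[[0, 0, 0.08, 0, 0, 0, 0.4], [0, 0, 0, 0, 0, 0, 0.4]]]'

```text
clock: 5.75
tcp_pos: [0.4924, -0.0012, 0.0274]
ee_rot: [3.141, -0.001, 1.866]
force: [0.2, 0.1, -1.7]
width: 0.042
```

Call:
drive_tool --targets '[[[0, 0, 0.12, 0, 0, 0, 0.4], [0, 0, 0, 0, 0, 0, 0.4]]]'

```text
clock: 5.95
tcp_pos: [0.4926, -0.0012, 0.0274]
ee_rot: [3.141, -0.001, 1.866]
force: [0.5, 0.6, -2.2]
width: 0.0423
```

Call:
drive_tool --targets '[[[0, 0, 0.15, 0, 0, 0, 0.4]]]'

```text
clock: 6.05
tcp_pos: [0.4929, -0.0012, 0.0272]
ee_rot: [3.14, -0.0, 1.866]
force: [-9.8, 2.5, 15.4]
width: 0.042
```

About 15 N on that probe, with z at 27.2 mm as expected, so the disc is down on the plate. I'll relax and loosen the fingers slightly.

Call:
drive_tool --targets '[[[0, 0, -0.05, 0, 0, 0, 0.4], [0, 0, 0, 0, 0, 0, 0.5], [0, 0, 0, 0, 0, 0, 0.56], [0, 0, 0, 0, 0, 0, 0.56]]]'

```text
clock: 6.45
tcp_pos: [0.4931, -0.0012, 0.0272]
ee_rot: [3.14, -0.0, 1.866]
force: [0.3, 0.3, 0.6]
width: 0.0479
```

```bash
python3 -c "
from h import *
to(*POCK,.0265)
a=grab_frame('scene')[170:290,190:340,::-1]
cv2.imwrite('pics/s4.png',cv2.resize(a,None,fx=5,fy=5,interpolation=2))"
```

```text
t 6.45 tcp [ 0.4931 -0.0012  0.0272] w 0.0479 F [0.3 0.3 0.6] | shift cm [10.63 -0.07  0.07] turn [ 0.12 -0.02 -0.18]
```

View pics/s4.png

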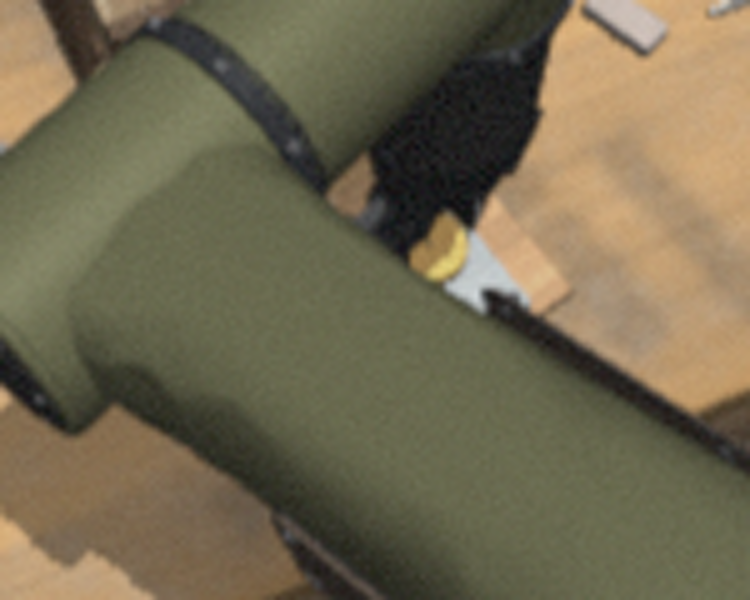

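The disc is lying flat on the bare end with the fingers loose: 48 mm opening, force near zero. Now the slide along tool x, about 10.5 cm.

Call:
drive_tool --targets '[[[0.3, 0, 0.05, 0.1, 0, -0.2, 0.56], [0.6, 0, 0, 0, 0, 0, 0.56], [0.6, 0, 0, 0, 0, 0, 0.56], [0.6, 0, 0, 0, 0, 0, 0.56], [0.4, 0, 0, 0, 0, 0, 0.56]]]'

```text
clock: 7.0
tcp_pos: [0.4854, 0.024, 0.0267]
ee_rot: [3.141, 0.001, 1.869]
force: [0.2, -0.4, 0.3]
width: 0.048
```

```bash
python3 -c "
from h import *
to(*POCK,.0265)"
```

```text
t 7.0 tcp [0.4854 0.024  0.0267] w 0.048 F [ 0.2 -0.4  0.3] | shift cm [ 8.01 -0.03  0.02] turn [ 0.01  0.04 -0.01]
```

Call:
drive_tool --targets '[[[0.6, 0, 0, 0, 0, 0, 0.56], [0.7, 0, 0, 0, 0, 0, 0.56], [0.7, 0, 0, 0, 0, 0, 0.56], [0.7, 0, 0, 0, 0, 0, 0.56], [0.5, 0, 0, 0, 0, 0, 0.56]]]'

```text
clock: 7.5
tcp_pos: [0.4749, 0.0576, 0.0267]
ee_rot: [3.141, 0.001, 1.87]
force: [0.1, -0.5, 0.0]
width: 0.0476
```

```bash
python3 -c "
from h import *
to(*POCK,.0265)"
```

```text
t 7.5 tcp [0.4749 0.0576 0.0267] w 0.0476 F [ 0.1 -0.5  0. ] | shift cm [ 4.49 -0.02  0.02] turn [0.01 0.04 0.03]
```

Call:
drive_tool --targets '[[[0.6, 0, 0, 0, 0, 0, 0.56], [0.6, 0, 0, 0, 0, 0, 0.56], [0.6, 0, 0, 0, 0, 0, 0.56], [0.4, 0, 0, 0, 0, 0, 0.56], [0.2, 0, 0, 0, 0, 0, 0.56]]]'

```text
clock: 8.0
tcp_pos: [0.4671, 0.083, 0.0267]
ee_rot: [3.141, 0.001, 1.87]
force: [-0.5, -1.3, 1.4]
width: 0.0476
```

```bash
python3 -c "
from h import *
to(*POCK,.0265)
a=grab_frame('scene')[170:290,190:340,::-1]
cv2.imwrite('pics/s5.png',cv2.resize(a,None,fx=5,fy=5,interpolation=2))
a=grab_frame('top')[180:280,180:290,::-1]
cv2.imwrite('pics/t5.png',cv2.resize(a,None,fx=5,fy=5,interpolation=2))"
```

```text
t 8.0 tcp [0.4671 0.083  0.0267] w 0.0476 F [-0.5 -1.3  1.4] | shift cm [ 1.83 -0.02  0.02] turn [0.01 0.04 0.07]
```

View pics/s5.png

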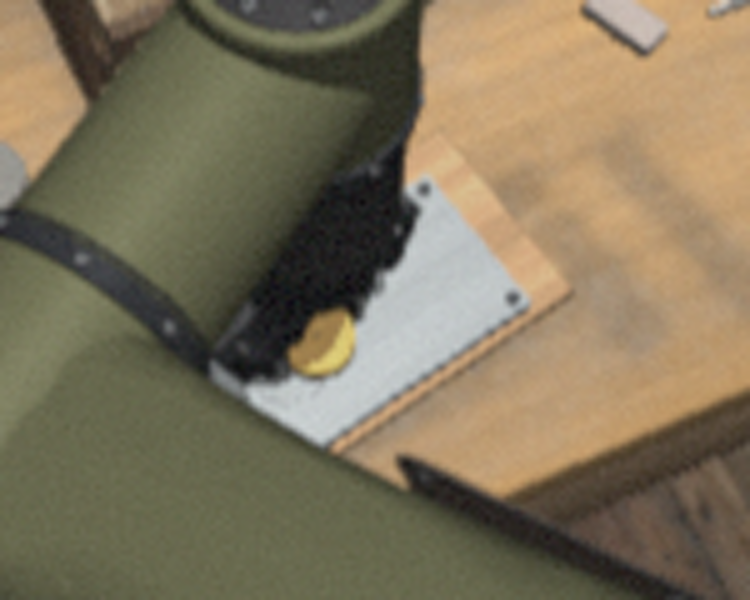

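View pics/t5.png

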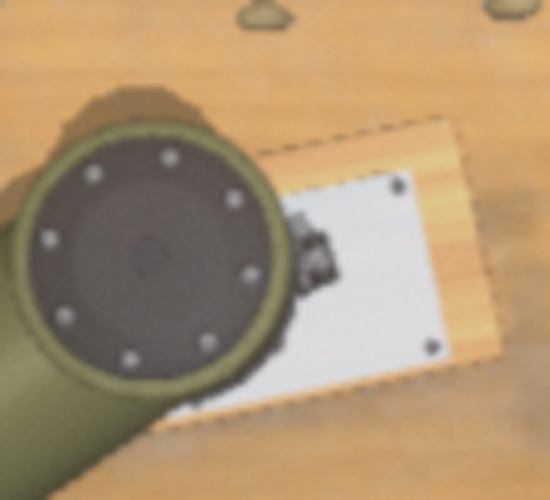

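The scene view shows the disc flat at about (322,342), just short of the pocket, with the pocket's near rim visible at (300,385). From here I go in small steps.

Call:
drive_tool --targets '[[[0.3, 0, 0, 0, 0, 0, 0.56], [0.3, 0, 0, 0, 0, 0, 0.56], [0.2, 0, 0, 0, 0, 0, 0.56], [0, 0, 0, 0, 0, 0, 0.56]]]'

```text
clock: 8.5
tcp_pos: [0.4647, 0.0908, 0.0268]
ee_rot: [3.141, 0.001, 1.87]
force: [0.5, -0.9, 0.1]
width: 0.0479
```

```bash
python3 -c "
from h import *
to(*POCK,.0265)"
```

```text
t 8.5 tcp [0.4647 0.0908 0.0268] w 0.0479 F [ 0.5 -0.9  0.1] | shift cm [ 1.02 -0.03  0.03] turn [0.02 0.05 0.03]
```

Call:
drive_tool --targets '[[[0.15, 0, 0, 0, 0, 0, 0.56], [0.15, 0, 0, 0, 0, 0, 0.56], [0.15, 0, 0, 0, 0, 0, 0.56]]]'

```text
clock: 8.8
tcp_pos: [0.4636, 0.095, 0.0271]
ee_rot: [3.141, 0.001, 1.869]
force: [0.2, -1.2, 0.6]
width: 0.0478
```

```bash
python3 -c "
from h import *
to(*POCK,.0265)"
```

```text
t 8.8 tcp [0.4636 0.095  0.0271] w 0.0478 F [ 0.2 -1.2  0.6] | shift cm [ 0.57 -0.04  0.06] turn [0.04 0.07 0.01]
```

Call:
drive_tool --targets '[[[0.15, 0, 0.03, 0, 0, 0, 0.56], [0.1, 0, 0, 0, 0, 0, 0.56]]]'

```text
clock: 9.0
tcp_pos: [0.4629, 0.0977, 0.0269]
ee_rot: [3.141, 0.001, 1.869]
force: [-0.3, -0.2, -0.0]
width: 0.0478
```

```bash
python3 -c "
from h import *
to(*POCK,.0265)
a=grab_frame('scene')[200:275,200:300,::-1]
cv2.imwrite('pics/s6.png',cv2.resize(a,None,fx=7,fy=7,interpolation=2))"
```

```text
t 9.0 tcp [0.4629 0.0977 0.0269] w 0.0478 F [-0.3 -0.2 -0. ] | shift cm [ 0.3  -0.05  0.04] turn [0.06 0.07 0.01]
```

View pics/s6.png

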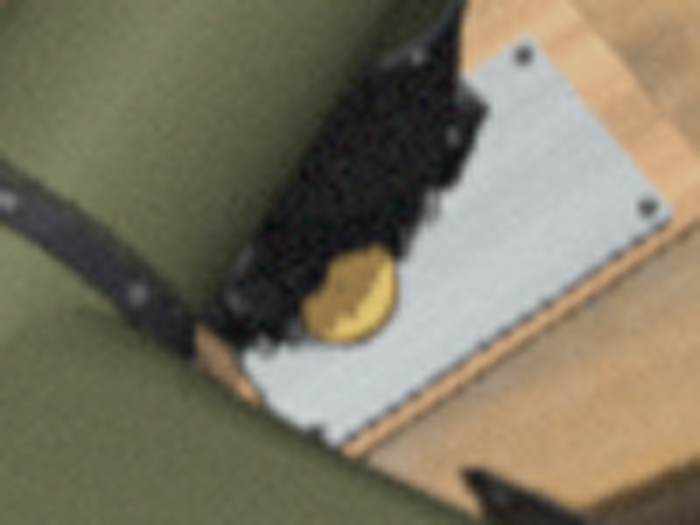

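Call:
drive_tool --targets '[[[0.15, 0, 0.03, 0, 0, 0, 0.56], [0.1, 0, 0, 0, 0, 0, 0.56]]]'

```text
clock: 9.25
tcp_pos: [0.462, 0.1005, 0.0263]
ee_rot: [3.141, 0.001, 1.869]
force: [0.1, -0.9, 0.4]
width: 0.0475
```

```bash
python3 -c "
from h import *
to(*POCK,.0265)
P=ray('scene',(247.1,242.4),.024)
for z in(.031,.036): print(z,proj('scene',[P[0],P[1],z]))
a=grab_frame('scene')[200:275,200:300,::-1]
cv2.imwrite('pics/s7.png',cv2.resize(a,None,fx=7,fy=7,interpolation=2))"
```

```text
t 9.25 tcp [0.462  0.1005 0.0263] w 0.0475 F [ 0.1 -0.9  0.4] | shift cm [ 0.01 -0.05 -0.02] turn [0.05 0.05 0.01]
0.031 [247.04500353 241.53177965]
0.036 [247.0052948  240.90490427]
```

View pics/s7.png

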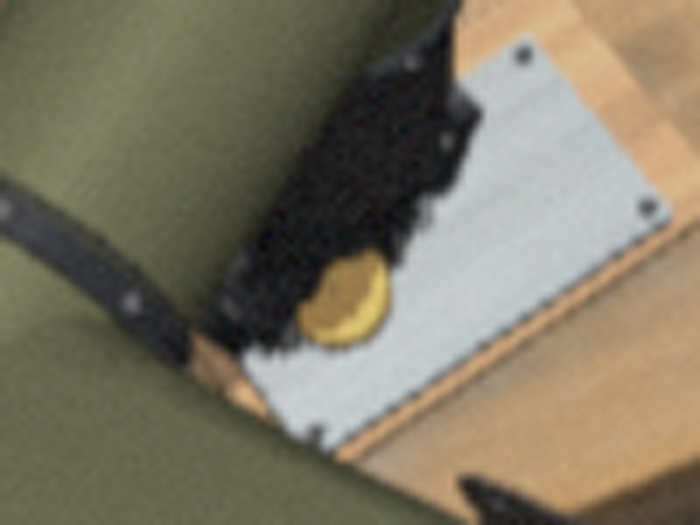

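Call:
drive_tool --targets '[[[0.15, 0, 0, 0, 0, 0, 0.56], [0.1, 0, 0, 0, 0, 0, 0.56]]]'

```text
clock: 9.5
tcp_pos: [0.4611, 0.1028, 0.0262]
ee_rot: [3.141, 0.001, 1.869]
force: [2.8, -3.2, 0.1]
width: 0.0477
```

```bash
python3 -c "
from h import *
to(*POCK,.0265)
a=grab_frame('scene')[200:275,200:300,::-1]
cv2.imwrite('pics/s8.png',cv2.resize(a,None,fx=7,fy=7,interpolation=2))"
```

```text
t 9.5 tcp [0.4611 0.1028 0.0262] w 0.0477 F [ 2.8 -3.2  0.1] | shift cm [-0.24 -0.04 -0.03] turn [0.03 0.08 0.01]
```

View pics/s8.png

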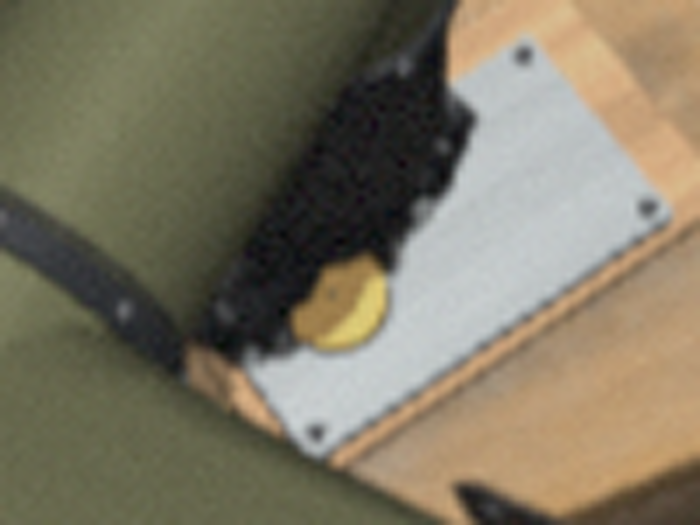

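The side force rose to 4 N and the disc barely moved for the last 2.5 mm, so the pocket wall is stopping it. The centre mark is at crop (332,295), which is image (246.9,241.6). The prediction for a seated disc is (247.05,241.5). I'll back off, open and go up to look.

Call:
drive_tool --targets '[[[-0.25, 0, 0, 0, 0, 0, 0.56], [0, 0, 0, 0, 0, 0, 0.7], [0, 0, 0, 0, 0, 0, 0.8], [0, 0, -1, 0, 0, 0, 0.8], [0, 0, -3, 0, 0, 0, 0.8]]]'

```text
clock: 10.05
tcp_pos: [0.4592, 0.0997, 0.0633]
ee_rot: [-3.134, 0.001, 1.869]
force: [1.1, 0.5, 0.1]
width: 0.0685
```

Call:
drive_tool --targets '[[[0, 0, -4, 0, 0, 0, 0.8], [-4, 0, -3, 0, 0, 0, 0.8], [-5, 0, -1, 0, 0, 0, 0.8], [-5, 0, 0, 0, 0, 0, 0.8], [-5, 0, 0, 0, 0, 0, 0.8]]]'

```text
clock: 10.55
tcp_pos: [0.5191, -0.08, 0.1572]
ee_rot: [3.135, 0.002, 1.881]
force: [1.1, 0.8, 0.6]
width: 0.0686
```

Call:
drive_tool --targets '[[[-5, 0, 0, 0, 0, 0, 0.8], [-5, 0, 0, 0, 0, 0, 0.8], [-4, 0, 0, 0, 0, 0, 0.8], [-2, 0, 0, 0, 0, 0, 0.8], [0, 0, 0, 0, 0, 0, 0.8]]]'

```text
clock: 11.05
tcp_pos: [0.5685, -0.2411, 0.1616]
ee_rot: [3.132, 0.004, 1.875]
force: [0.1, 0.8, -1.1]
width: 0.0685
```

```bash
python3 -c "
from h import *
for n,w in(('top',(180,195,290,275)),('scene',(205,195,315,275))):
    a=grab_frame(n);cv2.imwrite(f'pics/{n}9.png',a[:,:,::-1]);x0,y0,x1,y1=w
    cv2.imwrite(f'pics/{n}9b.png',cv2.resize(a[y0:y1,x0:x1,::-1],None,fx=7,fy=7,interpolation=2))
for z in (.031,.036): print(z,proj('top',list(ray('top',(214.5,242.9),.024)[:2])+[z]),proj('scene',list(ray('scene',(247.1,242.4),.024)[:2])+[z]))
"
```

```text
0.031 [214.33840291 242.80066865] [247.04500353 241.53177965]
0.036 [214.22175955 242.7289697 ] [247.0052948  240.90490427]
```

View pics/top9b.png

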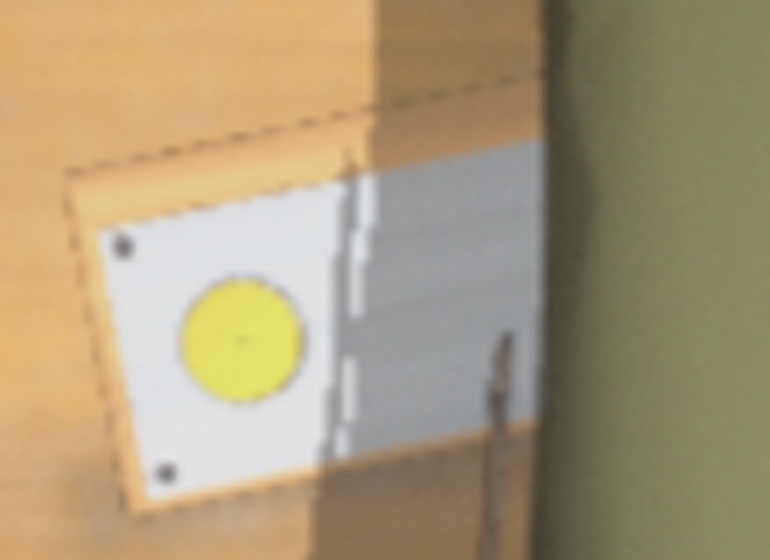

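View pics/scene9b.png

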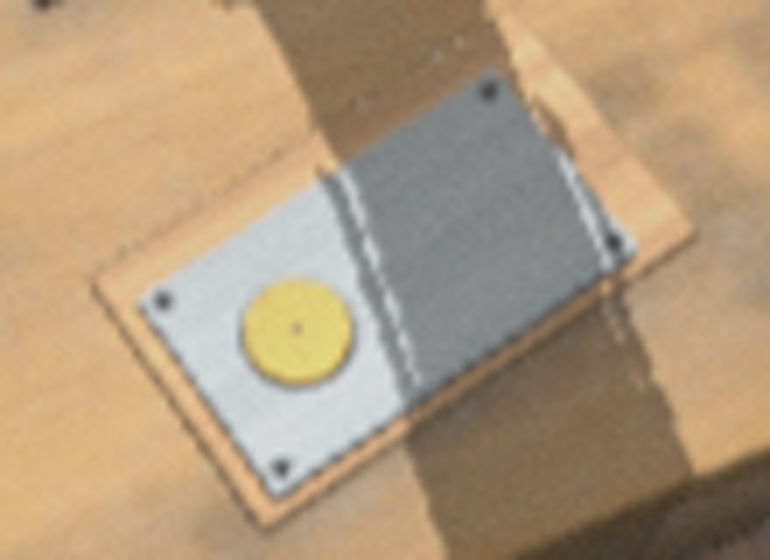

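View pics/top9.png

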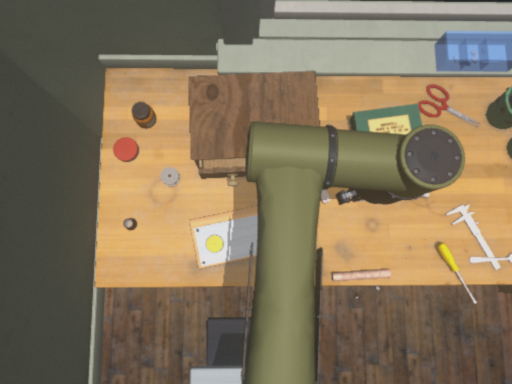

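Both views show the disc centred over the pocket ring, with the dark rim still visible on its right and bottom edges in the top view. I'll triangulate the height and check flatness.

Run:
```python
from h import *
def tri(a,b):
    P=[]
    for n in("top","scene"):
        c=calibration(n);P.append(np.array(c["K"])@np.array(c["view"])[:3])
    X=cv2.triangulatePoints(P[0],P[1],np.array(a,float).reshape(2,1),np.array(b,float).reshape(2,1));return (X[:3]/X[3]).ravel()
T=lambda p:(180+p[0]/7-.5,195+p[1]/7-.5)
S=lambda p:(205+p[0]/7-.5,195+p[1]/7-.5)
np.set_printoptions(precision=4,suppress=True)
print("ring",tri(T((245,339)),S((298,335))));print("mark",tri(T((241,341)),S((297,328))))
for a,b in(((123,247),(163,300)),((166,472),(281,467))): print("screw",tri(T(a),S(b)))
print("initial disc mark",tri((358.67,238.9),(360.05,193.8)))
for n,w,lo in(("top",(195,225,235,260),90),("scene",(232,228,262,256),70)):
    im=cv2.imread(f"pics/{n}9.png")[:,:,::-1]
    c,m=find(im,(15,lo,120),(40,255,255),w)
    e=cv2.fitEllipse(c);P=ray(n,e[0],.031);print(n,"disc ellipse",e)
    # expected outline of flat disc top
    q=np.array([proj(n,[P[0]+.022*np.cos(t),P[1]+.022*np.sin(t),.031]) for t in np.linspace(0,6.28,60)],np.float32)
    print("  expected flat",cv2.fitEllipse(q))
s=sense();print(s["clock"],s["force"],s["qvel"].max())
```

```text
ring [0.4629 0.1002 0.017 ]
mark [0.4617 0.1009 0.0289]
screw [0.4967 0.1452 0.0223]
screw [0.4144 0.1283 0.0202]
initial disc mark [ 0.4723 -0.2792  0.008 ]
top disc ellipse ((214.03579711914062, 243.36856079101562), (15.632370948791504, 15.863749504089355), 142.13023376464844)
  expected flat ((214.03057861328125, 243.39553833007812), (17.137304306030273, 17.384536743164062), 34.75775146484375)
scene disc ellipse ((247.0380096435547, 242.0631103515625), (14.203330039978027, 14.618725776672363), 110.7188949584961)
  expected flat ((247.03860473632812, 242.14251708984375), (14.94971752166748, 15.77426528930664), 84.3604507446289)
11.15 [ 0.5818 -0.4944 -0.2014] 0.0313399401134714
```

Raw triangulated heights read about 3–4 mm low. The disc on the bench read 8 mm instead of 12, and the screws read 20–22 mm instead of 24. Corrected for that, the disc top is at about 32–33 mm, against 31 seated and 36 unseated. I'll sharpen it with averaged frames and subpixel centroids.

Run:
```python
from h import *
np.set_printoptions(precision=4,suppress=True)
A={n:np.mean([cv2.cvtColor(grab_frame(n),cv2.COLOR_RGB2GRAY).astype(float) for _ in range(6)],0) for n in("top","scene")}
def cen(n,uv,r=2):
    u,v=map(int,np.round(uv));p=A[n][v-r:v+r+1,u-r:u+r+1];w=np.clip(np.median(p)-p-3,0,None)
    V,U=np.mgrid[v-r:v+r+1,u-r:u+r+1];return (U*w).sum()/w.sum(),(V*w).sum()/w.sum()
def tri(a,b):
    P=[np.array(calibration(n)["K"])@np.array(calibration(n)["view"])[:3] for n in("top","scene")]
    X=cv2.triangulatePoints(P[0],P[1],np.array(a).reshape(2,1),np.array(b).reshape(2,1));return (X[:3]/X[3]).ravel()
T=lambda p:(180+p[0]/7-.5,195+p[1]/7-.5)
S=lambda p:(205+p[0]/7-.5,195+p[1]/7-.5)
for k,a,b,r in(("screwL",(123,247),(163,300),3),("screwB",(166,472),(281,467),3),("mark",(241,341),(297,328),1),("mark",(241,341),(297,328),2)):
    x,y=cen("top",T(a),r),cen("scene",S(b),r);print(k,np.round(x,2),np.round(y,2),tri(x,y))
a=np.hstack([cv2.resize(A["top"][225:262,195:235],None,fx=9,fy=9,interpolation=2),cv2.resize(A["scene"][224:261,228:268],None,fx=9,fy=9,interpolation=2)])
cv2.imwrite("pics/avg.png",a)
print(sense()["clock"])
```

```text
screwL [196.94 229.6 ] [227.31 237.88] [0.4977 0.1463 0.0168]
screwB [202.98 262.33] [244.82 262.38] [0.4131 0.1291 0.0144]
mark [214. 243.] [246.99 241.54] [0.4623 0.1008 0.0259]
mark [214.01 243.14] [246.91 241.54] [0.462  0.1009 0.0266]
11.75[ WARN:0@12.029] global loadsave.cpp:1063 imwrite_ Unsupported depth image for selected encoder is fallbacked to CV_8U.
```

View pics/avg.png

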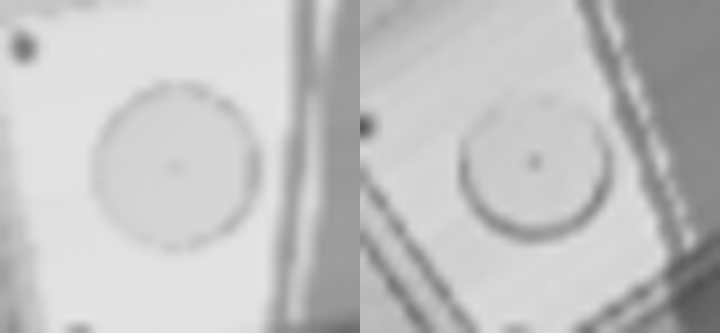

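The averaged view shows the disc round and flat, inside the rim with an even gap. The height figure is ambiguous though: the mark sits 10.6 mm above the screws, where 7 means seated and 12 unseated. I'll settle it by feel with the loose cage around the disc and a gentle nudge backwards. A seated disc should be stopped by the wall at once.

```bash
python3 -c "
from h import *
to(.4622,.1005,.09)"
```

```text
t 11.75 tcp [ 0.5685 -0.2383  0.1618] w 0.0685 F [-0.8  0.4 -0.1] | shift cm [35.54  0.07  7.03] turn [0.63 0.24 0.56]
```

Call:
drive_tool --targets '[[[4, 0, 0, 0.5, 0.2, 0.3, 0.8], [5, 0, 0, 0, 0, 0, 0.8], [5, 0, 0, 0, 0, 0, 0.8], [5, 0, 0.5, 0, 0, 0, 0.8], [4, 0, 1, 0, 0, 0, 0.8]]]'

```text
clock: 12.25
tcp_pos: [0.4991, -0.0177, 0.1458]
ee_rot: [3.14, 0.001, 1.864]
force: [0.3, 0.3, -0.1]
width: 0.0679
```

```bash
python3 -c "
from h import *
to(.4622,.1005,.09)"
```

```text
t 12.25 tcp [ 0.4991 -0.0177  0.1458] w 0.0679 F [ 0.3  0.3 -0.1] | shift cm [12.39 -0.12  5.57] turn [ 0.11  0.07 -0.29]
```

Call:
drive_tool --targets '[[[4, 0, 1, 0, 0, -0.3, 0.8], [3, 0, 1, 0, 0, 0, 0.8], [2, 0, 1, 0, 0, 0, 0.8], [0.5, 0, 1, 0, 0, 0, 0.8], [0, 0, 0, 0, 0, 0, 0.8]]]'

```text
clock: 12.75
tcp_pos: [0.468, 0.0808, 0.1043]
ee_rot: [3.137, -0.0, 1.877]
force: [0.1, -0.6, 0.1]
width: 0.0684
```

```bash
python3 -c "
from h import *
to(.4622,.1005,.04)"
```

```text
t 12.75 tcp [0.468  0.0808 0.1043] w 0.0684 F [ 0.1 -0.6  0.1] | shift cm [2.05 0.01 6.43] turn [ 0.25 -0.02  0.43]
```

Call:
drive_tool --targets '[[[1, 0, 1, 0.2, 0, 0.4, 0.8], [0.8, 0, 1.2, 0, 0, 0, 0.8], [0.2, 0, 1, 0, 0, 0, 0.8], [0, 0, 0.5, 0, 0, 0, 0.8], [0, 0, 0, 0, 0, 0, 0.8]]]'

```text
clock: 13.25
tcp_pos: [0.4625, 0.0992, 0.0644]
ee_rot: [3.141, 0.0, 1.866]
force: [-0.9, 0.0, 0.2]
width: 0.0683
```

```bash
python3 -c "
from h import *
to(.4622,.1005,.028)"
```

```text
t 13.25 tcp [0.4625 0.0992 0.0644] w 0.0683 F [-0.9  0.   0.2] | shift cm [0.14 0.01 3.64] turn [ 0.02  0.02 -0.21]
```

Call:
drive_tool --targets '[[[0.15, 0, 1.2, 0, 0, -0.2, 0.8], [0, 0, 1.2, 0, 0, 0, 0.8], [0, 0, 0.5, 0, 0, 0, 0.8], [0, 0, 0.2, 0, 0, 0, 0.75], [0, 0, 0, 0, 0, 0, 0.7]]]'

```text
clock: 13.75
tcp_pos: [0.4623, 0.0999, 0.0305]
ee_rot: [3.142, 0.001, 1.868]
force: [-0.3, -0.5, 0.1]
width: 0.0597
```

```bash
python3 -c "
from h import *
to(.4622,.1005,.0268)"
```

```text
t 13.75 tcp [0.4623 0.0999 0.0305] w 0.0597 F [-0.3 -0.5  0.1] | shift cm [0.06 0.01 0.37] turn [ 0.    0.04 -0.06]
```

Call:
drive_tool --targets '[[[0, 0, 0.25, 0, 0, 0, 0.65], [0, 0, 0.15, 0, 0, 0, 0.6], [0, 0, 0, 0, 0, 0, 0.56], [0, 0, 0, 0, 0, 0, 0.56]]]'

```text
clock: 14.15
tcp_pos: [0.4629, 0.1002, 0.0272]
ee_rot: [3.14, 0.001, 1.868]
force: [-1.1, -1.1, -0.4]
width: 0.0478
```

Call:
drive_tool --targets '[[[-0.15, 0, 0.05, 0, 0, 0, 0.56], [-0.15, 0, 0, 0, 0, 0, 0.56]]]'

```text
clock: 14.35
tcp_pos: [0.464, 0.0976, 0.0271]
ee_rot: [3.139, -0.0, 1.869]
force: [0.7, 0.3, -0.1]
width: 0.0479
```

Call:
drive_tool --targets '[[[-0.15, 0, 0, 0, 0, 0, 0.56]]]'

```text
clock: 14.45
tcp_pos: [0.4648, 0.097, 0.0273]
ee_rot: [3.137, -0.002, 1.869]
force: [-1.1, 7.0, 0.5]
width: 0.0477
```

The nudge was stopped at once with 7 N. Free sliding took under about 1.5 N, and the forward stop was 6 mm away, which is roughly the finger clearance plus the pocket play. The disc is captive in the pocket, so I'm releasing and withdrawing.

Call:
drive_tool --targets '[[[0.3, 0, 0, 0, 0, 0, 0.56], [0, 0, 0, 0, 0, 0, 0.7], [0, 0, 0, 0, 0, 0, 0.8], [0, 0, -1, 0, 0, 0, 0.8], [0, 0, -3, 0, 0, 0, 0.8]]]'

```text
clock: 14.95
tcp_pos: [0.4611, 0.0978, 0.0646]
ee_rot: [-3.137, 0.001, 1.868]
force: [0.4, -0.2, -0.4]
width: 0.0681
```

Call:
drive_tool --targets '[[[0, 0, -4, 0, 0, 0, 0.8], [-4, 0, -3, 0, 0, 0, 0.8], [-5, 0, -1, 0, 0, 0, 0.8], [-5, 0, 0, 0, 0, 0, 0.8], [-5, 0, 0, 0, 0, 0, 0.8]]]'

```text
clock: 15.45
tcp_pos: [0.5201, -0.0826, 0.1583]
ee_rot: [3.134, 0.005, 1.88]
force: [1.0, 0.7, -0.2]
width: 0.0682
```

Call:
drive_tool --targets '[[[-5, 0, 0, 0, 0, 0, 0.8], [-5, 0, 0, 0, 0, 0, 0.8], [-5, -2, 0, 0, 0, 0, 0.8], [-5, -3, 0, 0, 0, 0, 0.8], [-5, -3, 0, 0, 0, 0, 0.8]]]'

```text
clock: 15.95
tcp_pos: [0.5245, -0.3257, 0.1626]
ee_rot: [3.132, 0.007, 1.88]
force: [1.4, -0.5, 0.1]
width: 0.0682
```

Call:
drive_tool --targets '[[[-3, -3, 0, 0, 0, 0, 0.8], [-1, -1, 0, 0, 0, 0, 0.8], [0, 0, 0, 0, 0, 0, 0.8], [0, 0, 0, 0, 0, 0, 0.8], [0, 0, 0, 0, 0, 0, 0.8]]]'

```text
clock: 16.45
tcp_pos: [0.4948, -0.3831, 0.1643]
ee_rot: [3.135, 0.008, 1.873]
force: [0.4, 0.0, -0.3]
width: 0.068
```

Run:
```python
from h import *
np.set_printoptions(precision=4,suppress=True)
A={n:np.mean([grab_frame(n).astype(float) for _ in range(6)],0)[:,:,::-1] for n in("top","scene")}
for n in A: cv2.imwrite(f"pics/{n}10.png",A[n].astype(np.uint8))
a=np.hstack([cv2.resize(A["top"][225:262,195:235],None,fx=9,fy=9,interpolation=2),cv2.resize(A["scene"][224:261,228:268],None,fx=9,fy=9,interpolation=2)]).astype(np.uint8)
cv2.imwrite("pics/avg10.png",a)
s=sense();print(s["clock"],s["tcp_pos"],s["force"],abs(s["qvel"]).max())
```

```text
17.05 [ 0.4943 -0.3838  0.1639] [-0.9187 -0.1546 -0.5115] 0.0014526946529409262
```

View pics/avg10.png

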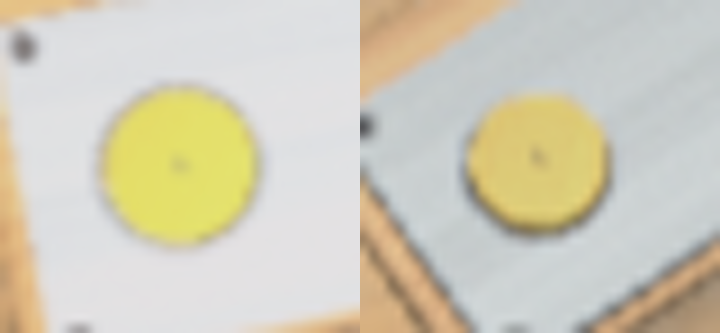

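View pics/scene10.png

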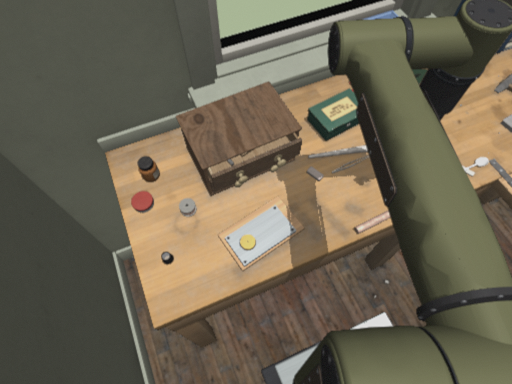

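Run:
```python
from h import *
np.set_printoptions(precision=4,suppress=True)
def tri(a,b):
    P=[np.array(calibration(n)["K"])@np.array(calibration(n)["view"])[:3] for n in("top","scene")]
    X=cv2.triangulatePoints(P[0],P[1],np.array(a,float).reshape(2,1),np.array(b,float).reshape(2,1));return (X[:3]/X[3]).ravel()
T=lambda p:(180+p[0]/7-.5,195+p[1]/7-.5)
S=lambda p:(205+p[0]/7-.5,195+p[1]/7-.5)
print("plate",[round(tri(T(a),S(b))[2]*1e3,1) for a,b in zip([(100,230),(577,132),(630,400),(148,500)],[(138,300),(500,70),(636,258),(278,497)])])
print("board",[round(tri(T(a),S(b))[2]*1e3,1) for a,b in zip([(68,173),(632,60),(703,388),(130,512)],[(92,278),(515,8),(695,232),(265,528)])])
print("mark now",tri((214.5,242.83),(247.5,240.94)))
# saturation-weighted centroid of the yellow top face, start and now, same treatment
for lab,k,wt,ws in(("start","0",None,None),("now","10",(202,231,228,256),(236,228,260,252))):
    if wt is None: continue
    c=[]
    for n,w in(("top",wt),("scene",ws)):
        hsv=cv2.cvtColor(cv2.imread(f"pics/{n}{k}.png"),cv2.COLOR_BGR2HSV).astype(float)
        x0,y0,x1,y1=w;s=hsv[y0:y1,x0:x1,1]*(hsv[y0:y1,x0:x1,2]>130);s=np.clip(s-25,0,80)
        V,U=np.mgrid[y0:y1,x0:x1];c.append(((U*s).sum()/s.sum(),(V*s).sum()/s.sum()))
    print(lab,np.round(c,2),tri(*c))
```

```text
plate [np.float64(15.9), np.float64(17.0), np.float64(9.8), np.float64(19.9)]
board [np.float64(1.9), np.float64(7.7), np.float64(1.8), np.float64(2.8)]
mark now [0.4626 0.0993 0.0285]
now [[214.58 243.02]
 [247.26 241.54]] [0.4624 0.0996 0.0242]
```

The camera height check stays noisy, about ±4 mm: the face centroid gives roughly 32 mm and the mark roughly 36 mm after bias correction. So I'll use a touch-free test. I close the fingers partly with the tips at about 33–34 mm. If the disc is seated (top at 31 mm) they close past it; if not (top at 36 mm) they stop at 42 mm.

```bash
python3 -c "
from h import *
to(.4624,.0998,.09)"
```

```text
t 17.05 tcp [ 0.4943 -0.3838  0.1639] w 0.0686 F [-0.9 -0.2 -0.5] | shift cm [47.19 11.27  7.08] turn [0.39 0.47 0.18]
```

Call:
drive_tool --targets '[[[4, 2, 0, 0.3, 0.4, 0.2, 0.8], [4.5, 2, 0, 0, 0, 0, 0.8], [4.5, 2, 0, 0, 0, 0, 0.8], [4.5, 1.5, 0, 0, 0, 0, 0.8], [4.5, 1, 0, 0, 0, 0, 0.8]]]'

```text
clock: 17.55
tcp_pos: [0.5107, -0.1464, 0.1618]
ee_rot: [-3.141, 0.001, 1.858]
force: [0.6, 1.1, -0.1]
width: 0.068
```

Call:
drive_tool --targets '[[[4.5, 0.5, 0, 0, 0, 0, 0.8], [4.5, 0.5, 0.5, 0, 0, 0, 0.8], [4, 0, 1, 0, 0, 0, 0.8], [3, 0, 1, 0, 0, 0, 0.8], [0, 0, 0, 0, 0, 0, 0.8]]]'

```text
clock: 18.05
tcp_pos: [0.4726, 0.0202, 0.137]
ee_rot: [3.138, -0.0, 1.863]
force: [0.0, -0.4, -0.9]
width: 0.0682
```

```bash
python3 -c "
from h import *
to(.4624,.0998,.06)"
```

```text
t 18.05 tcp [0.4726 0.0202 0.137 ] w 0.0682 F [ 0.  -0.4 -0.9] | shift cm [7.91 1.29 7.7 ] turn [ 0.18 -0.02 -0.33]
```

Call:
drive_tool --targets '[[[3, 0.5, 1.5, 0.2, 0, -0.3, 0.8], [2.5, 0.5, 2, 0, 0, 0, 0.8], [1, 0.2, 1.5, 0, 0, 0, 0.8], [0, 0, 0.5, 0, 0, 0, 0.8], [0, 0, 0, 0, 0, 0, 0.8]]]'

```text
clock: 18.55
tcp_pos: [0.4662, 0.0875, 0.0828]
ee_rot: [3.137, 0.0, 1.87]
force: [1.4, -0.9, 0.6]
width: 0.0683
```

```bash
python3 -c "
from h import *
to(.4624,.0998,.0325)"
```

```text
t 18.55 tcp [0.4662 0.0875 0.0828] w 0.0683 F [ 1.4 -0.9  0.6] | shift cm [ 1.29 -0.03  5.03] turn [0.24 0.02 0.03]
```

Call:
drive_tool --targets '[[[0.6, 0, 1.2, 0.2, 0, 0, 0.8], [0.4, 0, 1.2, 0, 0, 0, 0.8], [0.2, 0, 1, 0, 0, 0, 0.8], [0, 0, 0.5, 0, 0, 0, 0.8], [0, 0, 0, 0, 0, 0, 0.8]]]'

```text
clock: 19.05
tcp_pos: [0.4637, 0.0979, 0.0422]
ee_rot: [3.139, 0.0, 1.866]
force: [-0.3, 0.3, 1.2]
width: 0.0683
```

```bash
python3 -c "
from h import *
to(.4624,.0998,.0325)"
```

```text
t 19.05 tcp [0.4637 0.0979 0.0422] w 0.0683 F [-0.3  0.3  1.2] | shift cm [ 0.22 -0.07  0.97] turn [ 0.14  0.03 -0.16]
```

Call:
drive_tool --targets '[[[0.2, -0.05, 0.6, 0.1, 0, 0, 0.8], [0, 0, 0.25, 0, 0, 0, 0.7], [0, 0, 0, 0, 0, 0, 0.65], [0, 0, 0, 0, 0, 0, 0.65]]]'

```text
clock: 19.45
tcp_pos: [0.4631, 0.0997, 0.0336]
ee_rot: [3.14, 0.001, 1.866]
force: [-0.4, -0.5, -0.2]
width: 0.0555
```

Call:
drive_tool --targets '[[[0, 0, 0.18, 0, 0, 0, 0.65], [0, 0, 0, 0, 0, 0, 0.6], [0, 0, 0, 0, 0, 0, 0.55]]]'

```text
clock: 19.75
tcp_pos: [0.4634, 0.0998, 0.0323]
ee_rot: [3.139, 0.0, 1.866]
force: [0.5, -0.1, 1.0]
width: 0.0472
```

Call:
drive_tool --targets '[[[0, 0, 0, 0, 0, 0, 0.5], [0, 0, 0, 0, 0, 0, 0.45], [0, 0, 0, 0, 0, 0, 0.43], [0, 0, 0, 0, 0, 0, 0.43]]]' --squeeze 20

```text
clock: 20.15
tcp_pos: [0.4636, 0.0999, 0.0326]
ee_rot: [3.138, 0.0, 1.866]
force: [-0.8, -0.5, -0.2]
width: 0.0367
```

The fingers closed freely to 36.7 mm over the disc. Swing-back of the tips leaves some doubt, so I'll raise the tool and shut fully, which puts the tips exactly at the TCP. Then I'll come down slowly to about 33 mm: an unseated disc would be felt at 36 mm.

Call:
drive_tool --targets '[[[0, 0, -0.8, 0, 0, 0, 0.43], [0, 0, 0, 0, 0, 0, 0.2], [0, 0, 0, 0, 0, 0, 0], [0, 0, 0, 0, 0, 0, 0], [0, 0, 0, 0, 0, 0, 0]]]'

```text
clock: 20.65
tcp_pos: [0.4637, 0.1, 0.0417]
ee_rot: [3.138, 0.0, 1.866]
force: [0.9, -0.1, 0.6]
width: 0.0002
```

Call:
drive_tool --targets '[[[0, 0, 0.25, 0, 0, 0, 0], [0, 0, 0.15, 0, 0, 0, 0]]]'

```text
clock: 20.85
tcp_pos: [0.4637, 0.1, 0.0374]
ee_rot: [3.138, 0.0, 1.866]
force: [0.3, -0.5, -0.3]
width: -0.0002
```

Call:
drive_tool --targets '[[[0, 0, 0.12, 0, 0, 0, 0]]]'

```text
clock: 20.95
tcp_pos: [0.4636, 0.1, 0.0359]
ee_rot: [3.138, 0.0, 1.866]
force: [1.5, 0.3, -0.5]
width: -0.0002
```

Call:
drive_tool --targets '[[[0, 0, 0.1, 0, 0, 0, 0]]]'

```text
clock: 21.05
tcp_pos: [0.4636, 0.0999, 0.0346]
ee_rot: [3.138, 0.0, 1.866]
force: [-0.3, 0.5, 0.9]
width: -0.0001
```

Call:
drive_tool --targets '[[[0, 0, 0.1, 0, 0, 0, 0], [0, 0, 0, 0, 0, 0, 0]]]'

```text
clock: 21.25
tcp_pos: [0.4634, 0.0998, 0.0332]
ee_rot: [3.139, 0.0, 1.866]
force: [-0.6, -0.4, -1.0]
width: 0.0001
```

Shut tips reached 33.2 mm over the disc centre with no contact. The top is therefore below 33 mm and the disc is seated. Withdrawing straight up and away.

Call:
drive_tool --targets '[[[0, 0, -1, 0, 0, 0, 0], [0, 0, -3, 0, 0, 0, 0], [0, 0, -4, 0, 0, 0, 0], [-3, 0, -3, 0, 0, 0, 0.3], [-5, 0, -1, 0, 0, 0, 0.6]]]'

```text
clock: 21.75
tcp_pos: [0.4853, 0.0245, 0.1588]
ee_rot: [3.141, 0.002, 1.874]
force: [0.8, -0.0, 0.6]
width: 0.0283
```

Call:
drive_tool --targets '[[[-5, 0, 0, 0, 0, 0, 0.8], [-5, 0, 0, 0, 0, 0, 0.8], [-5, 0, 0, 0, 0, 0, 0.8], [-5, -1, 0, 0, 0, 0, 0.8], [-5, -2, 0, 0, 0, 0, 0.8]]]'

```text
clock: 22.25
tcp_pos: [0.5349, -0.2197, 0.1685]
ee_rot: [3.128, 0.005, 1.878]
force: [0.5, -0.4, -0.3]
width: 0.0684
```

Call:
drive_tool --targets '[[[-4, -3, 0, 0, 0, 0, 0.8], [-2, -1, 0, 0, 0, 0, 0.8], [0, 0, 0, 0, 0, 0, 0.8], [0, 0, 0, 0, 0, 0, 0.8], [0, 0, 0, 0, 0, 0, 0.8]]]'

```text
clock: 22.75
tcp_pos: [0.5134, -0.2956, 0.1712]
ee_rot: [3.128, 0.007, 1.871]
force: [-0.0, -0.5, -0.5]
width: 0.0682
```

Run:
```python
from h import *
for n in("top","scene"): cv2.imwrite(f"pics/{n}11.png",grab_frame(n)[:,:,::-1])
a=[cv2.imread("pics/top11.png")[190:280,90:340],cv2.imread("pics/scene11.png")[180:270,110:360]]
cv2.imwrite("pics/fin.png",cv2.resize(np.vstack(a),None,fx=3.2,fy=3.2,interpolation=2))
s=sense();print(s["clock"],s["tcp_pos"],s["force"],abs(s["qvel"]).max())
```

```text
22.85 [ 0.51365717 -0.2951536   0.17115642] [-1.1440187  -0.48878581  0.2450495 ] 0.004006654839246758
```

View pics/fin.png

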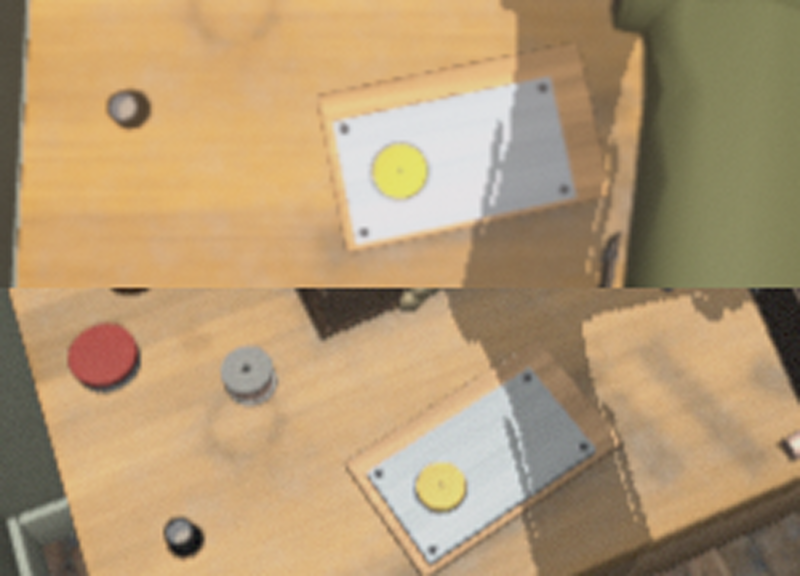

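The final view shows the disc in the pocket, at (400,170) in the upper panel and (440,487) in the lower. The loupe, spool and tin are where they stood, and the arm is still and clear of everything.

```bash
python3 -c "
from bench import *
print(sign_off())"
```

```text
the job is handed in; nothing more can be done
None
```

The disc is seated in the pocket, released, and the job is handed in at about 23 s of the 72 s. I gripped the disc, laid it flat on bare_end, loosened the fingers and slid it about 10 cm along the plate with one finger until the pocket wall stopped it.

**What shows it is seated**
- **Forward stop:** sliding took up to about 1.5 N. The force then rose to about 4 N where the pocket wall stopped the disc.
- **Backward stop:** a gentle nudge the other way was stopped at about 7 N, after only the finger clearance and pocket play.
- **Height:** with the gripper shut, the tips reached 33.2 mm above the bench over the disc's centre without touching it. An unseated disc would stand at 36 mm.
- **Pictures:** the disc lies round and centred in the pocket.

**What disagreed or was rough**
- **Camera height was inconclusive.** Two-view estimates ran 3–8 mm low and scattered by about ±4 mm. They put the disc's top at anywhere from 32 to 36 mm, so I relied on the feel and clearance tests.
- **Push at laying down.** Setting the disc on the plate briefly gave about 15 N of downward force while it was still gripped, before the slide. That was firmer than I wanted.
- **Eraser block not rechecked.** The arm hid it in the last pictures. It was still in place in an earlier view after the disc was seated, and nothing touched it.

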